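Walk the egg block round to the stop rail

ROBOT

A 6-joint arm with a two-finger parallel gripper is mounted at the origin on the work surface. World frame = base frame: x ahead of the robot, y to its left, z up, the work surface at z = 0. Lengths are in m, angles in rad, forces in N, time in s.
With the tool pointing down it reaches from about 0.35 to 0.975 m from the base axis. Payload 4.9 kg.
Tool frame: the origin (TCP) lies midway between the tips of the shut fingers; the grasp point (between the pads) lies 19 mm behind it; z points along the fingers, y is the direction in which the jaws open and shut (so a half turn about z gives the same grasp; the last joint's range is limited). The gripper opens to 85 mm and grips with 20 to 120 N. Pads are 22 mm wide; open, the fingers measure 114 mm over their backs; the gripper's body (76 mm by 85 mm) begins 54 mm behind the grasp point. The pads swing forward as they close: fully open they stand 13 mm farther back than shut.
Start: joints at [-1.348, 0.053, 1.613, -0, 1.476, -0.119], TCP at [0.209, -0.589, 0.231] pointing down, gripper open.
Joint ranges: [-3.01, 3.01], [-1.01, 2.22], [0.06, 2.58], [-1.02, 4.17], [0.09, 2.62], [-3.14, 3.14]. Speed limits (rad/s): [2.57, 2.57, 3.14, 3.14, 3.14, 3.14].

INTERFACE

Orientations are given as a rotation vector (axis times angle).
In Python, from station import ctrl gives the robot as it stands.
- The arm moves only by the tool apply_moves, never from a script. Its argument "rows" is a list of rows, each a list of 6 numbers: the shift along the tool's x, y, z in cm, then the turn, a rotation vector about the tool's x, y, z in units of 5 degrees (1.0 is 5 degrees). In form: [[x, y, z, rx, ry, rz], ...]. A call has 1 to 20 rows; each row is the pose to reach, as a shift and turn from the pose measured when the call began, along the tool's axes at that moment; what a row does not reach only later rows make up. A row lasts 1/10 s, in which the tool goes at most 50 mm and 8.59 degrees, less where a joint would pass 70% of its speed; a pose out of reach is approached as far as the arm can. A call with a gripper value outside its range is refused whole. "grip" is the closure, from 0 (fully open) to 1 (shut), set as the call begins (left out, the last holds). The fingers move at their own pace and stop on an object; "squeeze" is the grip in N (left out, the last holds). Time passes only in rows, so rows that repeat a pose let the fingers close. It gives the time, the measured TCP pose, the force and the opening at its end, in the units of the state.
- ctrl.get_obs(): the state, without advancing time (a new reading comes with each control period).
- ctrl.get_image(name): name is "scene" or "top"; returns a dict with "color" (384x512x3 uint8, blue, green, red), "mtx" (3x3 intrinsics, pixels), "rvec" (rotation vector, rad) and "tvec" (3), from world to camera coordinates, as OpenCV has them. Camera axes: x right, y down, z forward; pixel columns grow to the right and rows downward; lengths in m; the calibration is good to about 2 mm. A picture is of the moment at which its call begins. There is no depth.
- ctrl.finish_job(): hands the job in, once; it reports no verdict.
The state is a dict: "t": time; "q": joint angles; "dq": joint speeds; "effort": joint torques, N m; "tool_pos": TCP position; "tool_rot": TCP orientation; "contact_force": force on the tool from outside, world axes, zero at the start; "wrist_torque": the same for the moment, N m; "opening": finger opening in m.
Only numpy, scipy, OpenCV 4.12 (cv2) and the standard library are available. Lean on these libraries where they do the work, as an engineer would, in place of code of your own. Each camera call takes 0.05 s, during which the arm holds its last target.

TASK

The heavy wooden egg block has been set down askew, more or less end-on to the stop rail, in the middle of the white drying board: push it round with the fingertips until one of its long sides sits flat against the rail, in the free space between the things parked there, then back away. Short pushes on alternate corners walk it round best; never lift or tip it, do not touch its wet eggs, keep them standing in their sockets, and leave everything else on the board where it is.

Things in the scene. Friction and masses are not known exactly. Their poses are not given: they have to be found in the camera images.
- drying_board: fixed white board, 430 mm (its x) by 760 mm (its y), 12 mm thick, on the table; origin on the table under its centre. Its x points away from the robot to the stop rail, its y runs along the rail: a straight light-wood batten on the whole far edge, 22 mm thick, 32 mm above the board's top. The rail's front face looks to -x, 185 mm from the board's centre
- rail_face (a point): middle of the foot of the stop rail's front face, on the board's top surface (12 mm above the table); axes as the drying board
- egg_block: loose dark-wood block, about 0.8 kg, 110 mm (its x) by 200 mm (its y), 50 mm tall; origin at the centre of its underside. Both long sides (55 mm from the origin along its x) are alike; either may go to the rail. Sockets 12 mm deep in a row along y hold eggs, tops 88 mm above the underside. Pushed near a corner it turns about a point some 50 mm past its centre towards the other end
- egg_yellow: yellow egg, wet, loose, 42 mm thick, 50 mm tall with a flat foot, standing in the block's socket at y = -72 mm; origin at the centre of its foot, 38 mm above the block's underside, z up
- egg_red: red egg, as the yellow one, in the socket at y = -24 mm
- egg_blue: blue egg, as the yellow one, in the socket at y = +72 mm (the socket at +24 mm is empty)
- parked_block: bystander: small loose block 110 x 110 x 50 mm with four eggs, tops 90 mm above its underside, parked near one end of the rail; origin at the centre of its underside
- dye_rack: bystander: loose plywood rack 80 mm (its x) by 120 mm (its y) with six small dye bottles, 72 mm tall in all, parked near the other end of the rail; origin at the centre of its underside
- dye_green: bystander: loose green dye bottle, 28 mm thick, 62 mm tall, standing on the board; origin at the centre of its foot
- dye_red: bystander: loose red dye bottle, same size, standing on the board; origin at the centre of its foot
Mind the look-alikes: they are no part of the job. What is shaped like the egg_blue but purple is not meant.

How it is judged:
By the outcome, as a careful person would: the job done as asked, in the order asked, and still so for the second after the job is handed in, with the robot touching nothing.
It also fails if it takes over 64 s, if anything falls off the work surface, if the arm or the gripper's body presses on something with over 40 N, if the wrist force passes 120 N, or if a joint passes its speed limit or range.

## Working session

There is one attempt and no reset: what is moved stays moved. The work goes in short steps, Python scripts to look and compute and a tool call to move; the robot and the scene stay as the last step left them, time stands still between calls to the robot, and variables do not carry over. Pictures are saved under pics/ and viewed, and the job is handed in when it is done.

Besides the shell and the picture viewer there is one more tool, called after "Emit:" as name(argument=value, ...), one argument or row to a line, values as JSON. apply_moves: Moves the arm, as the interface text tells. Its arguments: {"type":"object","properties":{"rows":{"type":"array","items":{"type":"array","items":{"type":"number"}}},"grip":{"type":"number"},"squeeze":{"type":"number"}},"required":["rows"]}

```bash
ls; mkdir -p pics; python3 - <<'E'
from station import ctrl
import cv2
for n in("scene","top"):
    d=ctrl.get_image(n); cv2.imwrite(f"pics/{n}0.png",d["color"]); print(n,d["mtx"],d["rvec"],d["tvec"])
print(ctrl.get_obs())
E
```

```text
pics
scene [[361.20285351   0.         248.20962726]
 [  0.         361.20285351 192.35018845]
 [  0.           0.           1.        ]] [ 2.2339316   1.46852827 -0.41036567] [-0.24142706 -0.44046155  1.1218247 ]
top [[374.04381287   0.         253.20409346]
 [  0.         374.04381287 195.13057093]
 [  0.           0.           1.        ]] [ 2.15392083 -2.1991364   0.10357364] [0.02622188 0.61018451 1.05482344]
{'t': 0.1, 'q': array([-1.34801406e+00,  5.33157585e-02,  1.61411551e+00, -4.21981017e-06,
        1.47599890e+00, -1.19009726e-01]), 'dq': array([ 3.69639776e-04, -2.63942448e-03, -3.11230539e-03, -6.06303302e-06,
        1.16103593e-03, -4.87946009e-04]), 'effort': array([ 7.79358579e-04, -3.94903886e+01, -3.71362281e+01, -4.08842948e-05,
        3.93731039e-03,  2.49315440e-05]), 'tool_pos': array([ 0.2093571 , -0.5883135 ,  0.23019511]), 'tool_rot': array([-3.09402020e+00, -5.33964669e-01,  1.56192709e-04]), 'contact_force': array([-0.89543261, -0.09305714,  0.35566647]), 'wrist_torque': array([ 0.01169242, -0.01717239, -0.00874943]), 'opening': 0.08523410954808357}
```

View pics/scene0.png

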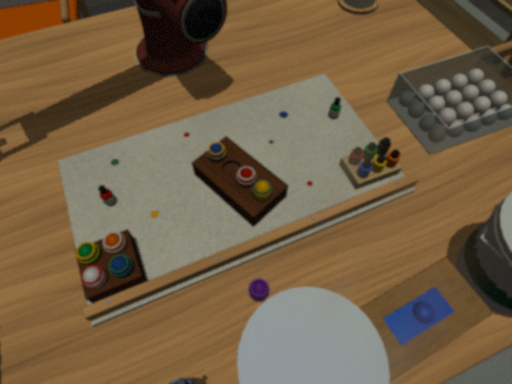

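View pics/top0.png

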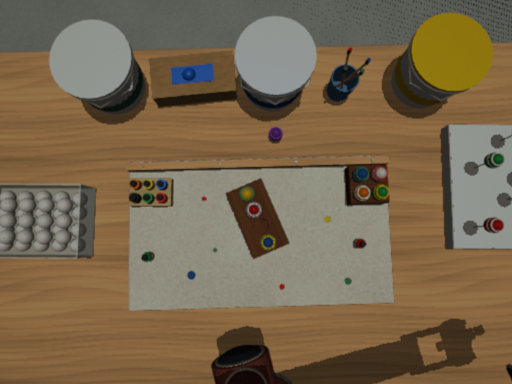

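The top view shows the block at about (257,218), with its yellow end near the rail. The dye rack is at (150,192), the parked block at (368,185), and the bottles at (148,257) and (360,244). Next I'll measure them.

```bash
cat > h.py <<'E'
from station import ctrl
import cv2, numpy as np
def cast(d,px,z):
    px=np.atleast_2d(np.array(px,float)); R=cv2.Rodrigues(np.array(d["rvec"],float))[0]; t=np.array(d["tvec"],float).ravel()
    c=-R.T@t; r=np.c_[px,np.ones(len(px))]@np.linalg.inv(d["mtx"]).T@R
    s=(z-c[2])/r[:,2]; return c+r*s[:,None]
def proj(d,P): return cv2.projectPoints(np.atleast_2d(np.array(P,float)),np.array(d["rvec"],float),np.array(d["tvec"],float),d["mtx"],None)[0][:,0]
E
python3 - <<'E'
from h import *
d=ctrl.get_image("top"); im=d["color"]
np.set_printoptions(precision=4,suppress=True)
hsv=cv2.cvtColor(im,cv2.COLOR_BGR2HSV)
b=((hsv[...,1]<60)&(hsv[...,2]>110)).astype(np.uint8)
b=cv2.morphologyEx(b,cv2.MORPH_OPEN,np.ones((3,3)))
m=np.zeros_like(b); m[165:315,120:400]=b[165:315,120:400]
c=max(cv2.findContours(m,0,2)[0],key=cv2.contourArea)
hull=cv2.approxPolyDP(cv2.convexHull(c),4,True)[:,0]; print("board px",hull.tolist()); print(cast(d,hull,.012)[:,:2])
dk=((hsv[...,2]<120)&(hsv[...,0]<20)&(hsv[...,1]>90)).astype(np.uint8)
for c in cv2.findContours(dk,0,2)[0]:
    a=cv2.contourArea(c)
    if a>150: print(a,cv2.minAreaRect(c))
big=cv2.resize(im[145:315,115:405],None,fx=2.7,fy=2.7,interpolation=cv2.INTER_CUBIC); cv2.imwrite("pics/z0.png",big)
big=cv2.resize(im[165:270,210:310],None,fx=5.5,fy=5.5,interpolation=cv2.INTER_CUBIC); cv2.imwrite("pics/z1.png",big)
E
```

```text
board px [[387, 204], [392, 302], [129, 309], [130, 173], [343, 168]]
[[ 0.5778 -0.3784]
 [ 0.2964 -0.3777]
 [ 0.293   0.3747]
 [ 0.6851  0.3754]
 [ 0.6871 -0.2538]]
218.0 ((31.5, 380.5), (5.0, 63.0), 90.0)
337.5 ((245.5, 376.5), (13.0, 37.0), 90.0)
9568.0 ((344.2020568847656, 351.5343017578125), (63.9033317565918, 333.186767578125), 89.14490509033203)
2157.0 ((256.93963623046875, 218.02586364746094), (70.64286041259766, 38.73540115356445), 66.80140686035156)
1395.5 ((258.03643798828125, 185.1827392578125), (40.627689361572266, 261.5636901855469), 89.04515838623047)
176.5 ((427.4760437011719, 187.4009552001953), (125.13993835449219, 46.083152770996094), 87.70938873291016)
4978.5 ((224.59231567382812, 83.26153564453125), (156.0356903076172, 65.61437225341797), 7.125016689300537)
691.0 ((124.49241638183594, 90.40066528320312), (55.39790725708008, 91.98609924316406), 54.02761459350586)
927.5 ((408.3173522949219, 88.70049285888672), (70.77213287353516, 51.28965759277344), 53.65254211425781)
```

View pics/z0.png

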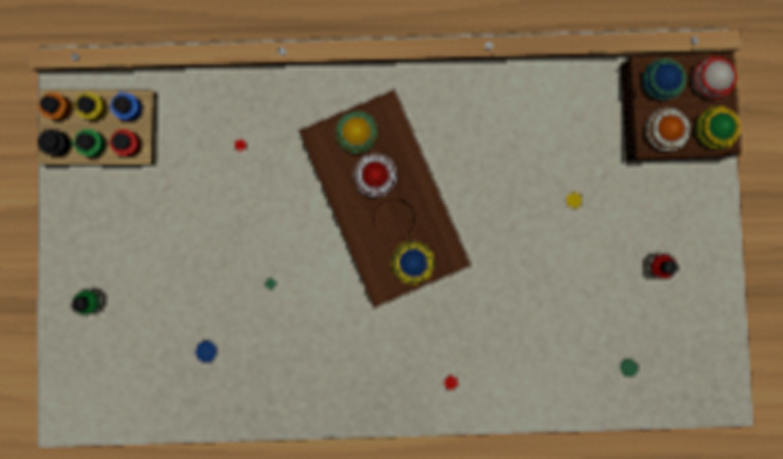

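View pics/z1.png

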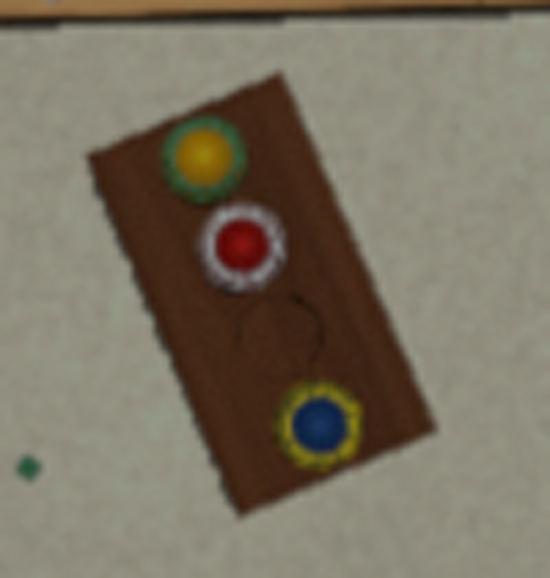

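```bash
python3 - <<'E'
from h import *
np.set_printoptions(precision=4,suppress=True)
d=ctrl.get_image("top"); 
z=lambda p:np.array(p)/5.5+[210,165]
w=lambda p:np.array(p)/2.7+[115,145]
C=cast(d,z([[89,154],[281,72],[437,430],[239,517]]),.062)[:,:2]; print("corners Lrail,Rrail,Rnear,Lnear\n",C,C.mean(0))
for a,b in((0,3),(1,2),(0,1),(3,2)):
    v=C[b]-C[a]; print(np.linalg.norm(v),np.degrees(np.arctan2(v[1],v[0])))
print("eggs",cast(d,z([[204,156],[243,246],[319,425]]),.10))
print("rail foot", cast(d,w([[40,69],[600,57]]),.012)[:,:2])
print("rail top front", cast(d,w([[37,67],[738,48]]),.044)[:,:2])
print("board near corners", cast(d,w([[38,446],[752,425]]),.012)[:,:2])
print("rack right top edge", cast(d,w([[155,92],[155,163]]),.03)[:,:2],cast(d,w([[155,92],[155,163]]),.012)[:,:2])
print("parked left top edge", cast(d,w([[628,57],[628,158]]),.062)[:,:2])
print("parked right", cast(d,w([[740,57],[740,155]]),.062)[:,:2])
print("green/red foot", cast(d,w([[96,300],[652,265]]),.03)[:,:2])
E
```

```text
corners Lrail,Rrail,Rnear,Lnear
 [[ 0.615   0.0893]
 [ 0.6552 -0.0095]
 [ 0.4717 -0.0839]
 [ 0.4305  0.0167]] [0.5431 0.0032]
0.19828412163629178 -158.52145235728796
0.19795123216020857 -157.9147200539644
0.10664870887726094 -67.89715003977402
0.10874896736540678 -67.72795931284047
eggs [[ 0.6091  0.0303  0.1   ]
 [ 0.5645  0.0121  0.1   ]
 [ 0.4768 -0.023   0.1   ]]
rail foot [[ 0.6924  0.376 ]
 [ 0.6931 -0.237 ]]
rail top front [[ 0.6893  0.3688]
 [ 0.6945 -0.377 ]]
board near corners [[ 0.2897  0.3745]
 [ 0.2952 -0.382 ]]
rack right top edge [[0.6619 0.2467]
 [0.5856 0.2468]] [[0.6644 0.2505]
 [0.5868 0.2506]]
parked left top edge [[ 0.6843 -0.2546]
 [ 0.5785 -0.2499]]
parked right [[ 0.6819 -0.3719]
 [ 0.5792 -0.3663]]
green/red foot [[ 0.4423  0.309 ]
 [ 0.4666 -0.2786]]
```

```bash
cat >> h.py <<'E'
from scipy.spatial.transform import Rotation as Ro
def row(x,y,z,ang):
    o=ctrl.get_obs(); R=Ro.from_rotvec(o["tool_rot"])
    T=Ro.from_matrix(np.array([[np.cos(ang),np.sin(ang),0],[np.sin(ang),-np.cos(ang),0],[0,0,-1]]))
    s=R.inv().apply(np.array([x,y,z])-o["tool_pos"])*100; r=np.degrees((R.inv()*T).as_rotvec())/5
    return np.round(np.r_[s,r],2).tolist()
def at():
    o=ctrl.get_obs(); X=Ro.from_rotvec(o["tool_rot"]).as_matrix()[:,0]
    print("t",o["t"],"tcp",o["tool_pos"].round(4),"ang",round(np.degrees(np.arctan2(X[1],X[0])),2),"F",o["contact_force"].round(1),"q",o["q"].round(2),"op",round(o["opening"],4))
E
python3 - <<'E'
from h import *
at()
a=np.radians(22)
print(row(.436,.065,.16,a)); print(row(.436,.065,.04,a))
E
```

```text
t 0.2 tcp [ 0.2094 -0.5885  0.2305] ang 19.58 F [-0.  -0.6 -0.7] q [-1.35  0.05  1.61 -0.    1.48 -0.12] op 0.0853
[43.25, -53.96, 7.13, -0.02, -0.0, -0.48]
[43.25, -53.94, 19.13, -0.02, -0.0, -0.48]
```

Emit:
apply_moves(
  rows=[
    [2, -2.5, 0, 0, 0, 0],
    [5, -6, 0, 0, 0, 0],
    [8, -10, 0, 0, 0, 0],
    [11, -13.8, 0, 0, 0, -0.2],
    [14, -17.6, 0, 0, 0, -0.2],
    [17, -21.2, 0, 0, 0, -0.2],
    [20, -25, 0, 0, 0, -0.5],
    [23, -28.7, 0, 0, 0, -0.5],
    [26, -32.4, 0, 0, 0, -0.5],
    [29, -36.2, 0, 0, 0, -0.5],
    [32, -40, 1, 0, 0, -0.5],
    [35, -43.7, 2, 0, 0, -0.5],
    [38, -47.5, 4, 0, 0, -0.5],
    [41, -51, 5.5, 0, 0, -0.5],
    [43.2, -54, 7.1, 0, 0, -0.5],
    [43.2, -54, 7.1, 0, 0, -0.5],
    [43.2, -54, 7.1, 0, 0, -0.5],
    [43.2, -54, 7.1, 0, 0, -0.5],
  ],
  grip=1,
  squeeze=60,
)

```text
t: 2.0
tool_pos: [0.4356, 0.0644, 0.1609]
tool_rot: [-3.083, -0.6, -0.001]
contact_force: [-0.9, -0.5, -0.2]
opening: -0.0
```

```bash
python3 - <<'E'
from h import *
at()
a=np.radians(22)
print(row(.436,.065,.04,a))
E
```

```text
t 2.0 tcp [0.4356 0.0644 0.1609] ang 22.03 F [-0.9 -0.5 -0.2] q [-0.02 -0.36  2.1   0.    1.4   1.16] op -0.0
[0.05, -0.03, 12.09, -0.01, -0.01, 0.01]
```

Emit:
apply_moves(
  rows=[
    [0, 0, 3, 0, 0, 0],
    [0, 0, 6, 0, 0, 0],
    [0, 0, 9, 0, 0, 0],
    [0, 0, 11, 0, 0, 0],
    [0, 0, 12.1, 0, 0, 0],
    [0, 0, 12.1, 0, 0, 0],
  ],
)

```text
t: 2.6
tool_pos: [0.4349, 0.0635, 0.039]
tool_rot: [-3.083, -0.597, 0.002]
contact_force: [-0.0, -0.5, 0.5]
opening: 0.0003
```

```bash
cat >> h.py <<'E'
def arc(cx,cy,deg,s,lat,dths,z=.04,piv=.05):
    """block centre, long-axis angle (deg), contact station s along axis, lat offset on left side (+) ; print rows"""
    a=np.radians(deg); u=np.array([np.cos(a),np.sin(a)]); n=np.array([-u[1],u[0]])
    c=np.array([cx,cy]); P=c+u*piv; f=c+u*s+n*lat
    for t in dths:
        r=np.radians(t); M=np.array([[np.cos(r),-np.sin(r)],[np.sin(r),np.cos(r)]])
        g=P+M@(f-P); print(t,g.round(4),row(g[0],g[1],z,a+r))
E
python3 - <<'E'
from h import *
at()
arc(.5431,.0032,22,-.08,.085,[0])
arc(.5431,.0032,22,-.08,.0695,range(0,25,4))
d=ctrl.get_image("top"); cv2.imwrite("pics/a1.png",cv2.resize(d["color"][145:315,115:405],None,fx=2.7,fy=2.7))
E
```

```text
t 2.6 tcp [0.4349 0.0635 0.039 ] ang 21.91 F [-0.  -0.5  0.5] q [-0.03 -0.2   2.19  0.    1.15  1.16] op 0.0003
0 [0.4371 0.052 ] [-0.23, 1.15, -0.1, -0.01, 0.01, -0.02]
0 [0.4429 0.0377] [-0.22, 2.7, -0.1, -0.01, 0.01, -0.02]
4 [0.4421 0.0274] [-0.68, 3.62, -0.1, -0.01, 0.01, -0.82]
8 [0.4421 0.0171] [-1.06, 4.57, -0.1, -0.01, 0.01, -1.62]
12 [0.4428 0.0069] [-1.38, 5.55, -0.1, -0.02, 0.01, -2.42]
16 [ 0.4442 -0.0033] [-1.63, 6.55, -0.1, -0.02, 0.01, -3.22]
20 [ 0.4463 -0.0134] [-1.81, 7.56, -0.11, -0.02, 0.01, -4.02]
24 [ 0.4492 -0.0233] [-1.92, 8.59, -0.11, -0.02, 0.01, -4.82]
```

View pics/a1.png

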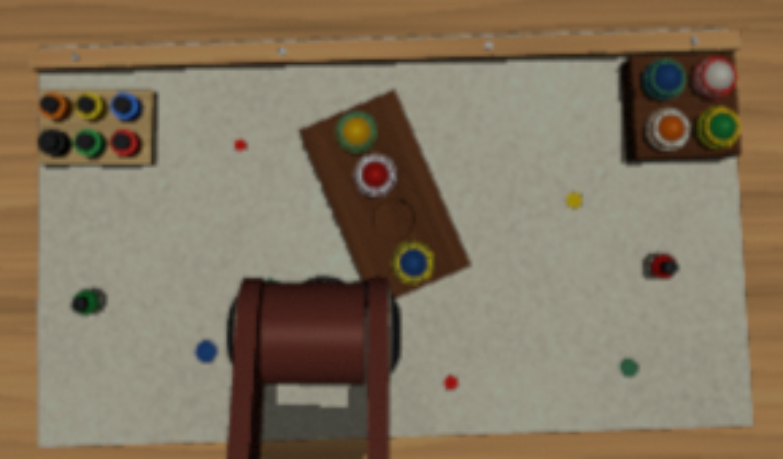

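The finger is down beside the block's blue-end left corner, at about (370,285) in this view. I'll make the first push now.

Emit:
apply_moves(
  rows=[
    [0, 0.6, 0, 0, 0, 0],
    [-0.1, 1.2, 0, 0, 0, 0],
    [-0.2, 1.7, 0, 0, 0, 0],
    [-0.2, 2.1, 0, 0, 0, 0],
    [-0.2, 2.4, 0, 0, 0, 0],
    [-0.2, 2.7, 0, 0, 0, 0],
    [-0.4, 3.0, 0, 0, 0, -0.3],
    [-0.5, 3.3, 0, 0, 0, -0.6],
    [-0.7, 3.6, 0, 0, 0, -0.8],
    [-0.8, 3.9, 0, 0, 0, -1.1],
    [-0.9, 4.2, 0, 0, 0, -1.4],
    [-1.1, 4.6, 0, 0, 0, -1.6],
    [-1.2, 4.9, 0, 0, 0, -1.9],
    [-1.3, 5.2, 0, 0, 0, -2.2],
    [-1.4, 5.5, 0, 0, 0, -2.4],
    [-1.5, 5.9, 0, 0, 0, -2.7],
    [-1.6, 6.2, 0, 0, 0, -3.0],
    [-1.6, 6.5, 0, 0, 0, -3.2],
    [-1.6, 6.5, 0, 0, 0, -3.2],
  ],
)

```text
t: 4.55
tool_pos: [0.4451, -0.003, 0.04]
tool_rot: [-2.971, -1.021, 0.0]
contact_force: [-1.1, 0.6, 1.4]
opening: -0.0001
```

```bash
python3 - <<'E'
from h import *
at()
for n in("top","scene"):
    d=ctrl.get_image(n); im=d["color"]; c=im[155:290,190:330] if n=="top" else im[110:240,160:320]
    cv2.imwrite(f"pics/b_{n}.png",cv2.resize(c,None,fx=4,fy=4,interpolation=cv2.INTER_CUBIC))
E
```

```text
t 4.55 tcp [ 0.4451 -0.003   0.04  ] ang 37.93 F [-1.1  0.6  1.4] q [-0.17 -0.18  2.18  0.    1.15  0.73] op -0.0001
```

View pics/b_top.png

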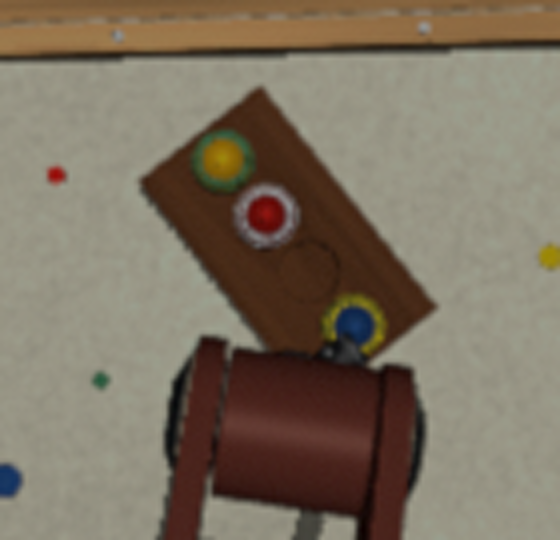

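View pics/b_scene.png

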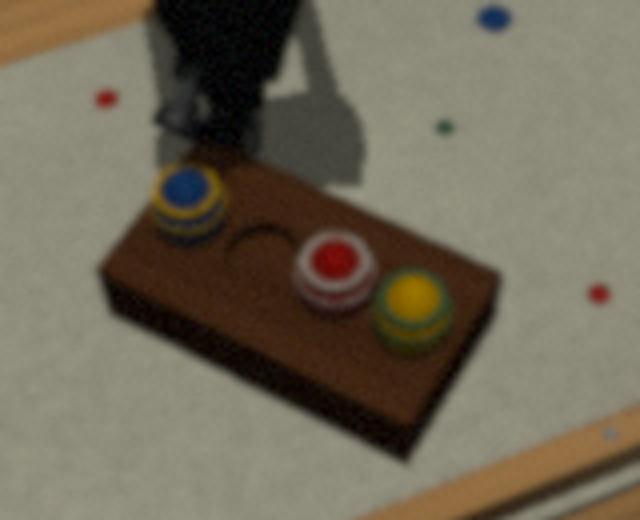

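The block has turned. In the top view its visible corners are at (140,181), (262,87) and (436,307) in zoom pixels, and the eggs are still standing. I'll compute the new pose and the next arc.

```bash
cat >> h.py <<'E'
def pose(d,LR,RR,RN,off=(190,155),k=4):
    C=cast(d,np.array([LR,RR,RN],float)/k+off,.062)[:,:2]
    c=(C[0]+C[2])/2; v=C[1]-C[2]; w=C[0]-C[1]
    print("c",c.round(4),"ang",np.degrees(np.arctan2(v[1],v[0])).round(1),(np.degrees(np.arctan2(w[1],w[0]))-90).round(1),"len",np.linalg.norm(v).round(4),np.linalg.norm(w).round(4),"\n",C.round(4)); return c
E
python3 - <<'E'
from h import *
d=ctrl.get_image("top")
c=pose(d,(140,181),(262,87),(436,307))
at()
p=ctrl.get_obs()["tool_pos"][:2]-c
a=np.radians(38.3);print("local s,lat",p@[np.cos(a),np.sin(a)],p@[-np.sin(a),np.cos(a)])
E
```

```text
c [ 0.5487 -0.0092] ang 36.9 36.7 len 0.1958 0.1081 
 [[ 0.5947  0.0929]
 [ 0.6593  0.0062]
 [ 0.5027 -0.1114]]
t 4.7 tcp [ 0.4452 -0.0029  0.04  ] ang 37.93 F [-1.2  0.9  0.6] q [-0.17 -0.18  2.18  0.    1.15  0.73] op -0.0001
local s,lat -0.07728157171727382 0.0690987104195978
```

```bash
python3 - <<'E'
from h import *
at()
arc(.5487,-.0092,37,-.079,.0685,range(0,33,4))
E
```

```text
t 4.7 tcp [ 0.4452 -0.0029  0.04  ] ang 37.93 F [-1.2  0.9  0.6] q [-0.17 -0.18  2.18  0.    1.15  0.73] op -0.0001
0 [ 0.4444 -0.002 ] [-0.01, -0.12, -0.0, 0.01, -0.01, 0.19]
4 [ 0.4463 -0.012 ] [-0.47, 0.79, -0.0, 0.01, -0.01, -0.61]
8 [ 0.449  -0.0219] [-0.87, 1.73, -0.0, 0.01, -0.01, -1.41]
12 [ 0.4523 -0.0315] [-1.2, 2.69, -0.0, 0.01, -0.01, -2.21]
16 [ 0.4563 -0.0409] [-1.46, 3.68, -0.0, 0.01, -0.0, -3.01]
20 [ 0.4609 -0.05  ] [-1.66, 4.68, -0.0, 0.01, -0.0, -3.81]
24 [ 0.4662 -0.0587] [-1.78, 5.69, -0.0, 0.01, -0.0, -4.61]
28 [ 0.472  -0.0671] [-1.83, 6.71, -0.0, 0.01, -0.0, -5.41]
32 [ 0.4785 -0.075 ] [-1.81, 7.73, -0.0, 0.01, -0.0, -6.21]
```

Emit:
apply_moves(
  rows=[
    [-0.1, 0.2, 0, 0, 0, 0],
    [-0.3, 0.5, 0, 0, 0, -0.3],
    [-0.5, 0.8, 0, 0, 0, -0.6],
    [-0.6, 1.1, 0, 0, 0, -0.9],
    [-0.7, 1.4, 0, 0, 0, -1.1],
    [-0.9, 1.7, 0, 0, 0, -1.4],
    [-1.0, 2.0, 0, 0, 0, -1.7],
    [-1.1, 2.4, 0, 0, 0, -1.9],
    [-1.2, 2.7, 0, 0, 0, -2.2],
    [-1.3, 3.0, 0, 0, 0, -2.5],
    [-1.4, 3.4, 0, 0, 0, -2.8],
    [-1.5, 3.7, 0, 0, 0, -3.0],
    [-1.5, 4.0, 0, 0, 0, -3.3],
    [-1.6, 4.4, 0, 0, 0, -3.6],
    [-1.7, 4.7, 0, 0, 0, -3.8],
    [-1.7, 5.0, 0, 0, 0, -4.1],
    [-1.7, 5.4, 0, 0, 0, -4.4],
    [-1.8, 5.7, 0, 0, 0, -4.6],
    [-1.8, 5.7, 0, 0, 0, -4.6],
  ],
)

```text
t: 6.6
tool_pos: [0.4664, -0.0595, 0.0399]
tool_rot: [2.707, 1.592, 0.001]
contact_force: [-1.0, -0.5, -0.8]
opening: -0.0002
```

```bash
cat >> h.py <<'E'
def snap(tag):
    at()
    for n in("top","scene"):
        d=ctrl.get_image(n); im=d["color"]; c=im[155:290,190:330] if n=="top" else im[110:240,160:320]
        cv2.imwrite(f"pics/{tag}_{n}.png",cv2.resize(c,None,fx=4,fy=4,interpolation=cv2.INTER_CUBIC))
E
python3 -c "
from h import *
snap('c')"
```

```text
t 6.6 tcp [ 0.4664 -0.0595  0.0399] ang 60.91 F [-1.  -0.5 -0.8] q [-0.29 -0.12  2.12 -0.    1.14  0.22] op -0.0002
```

View pics/c_top.png

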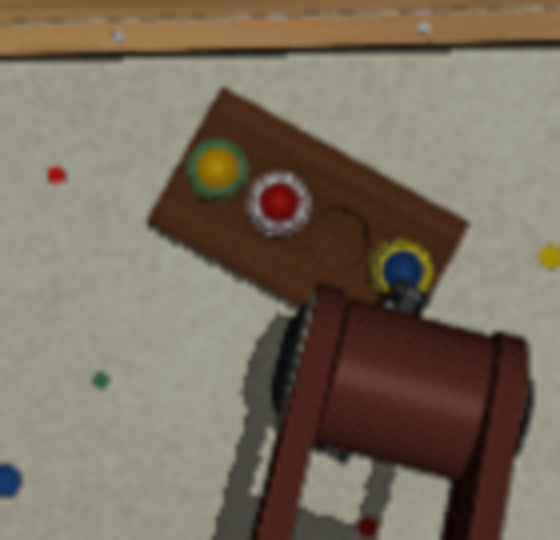

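View pics/c_scene.png

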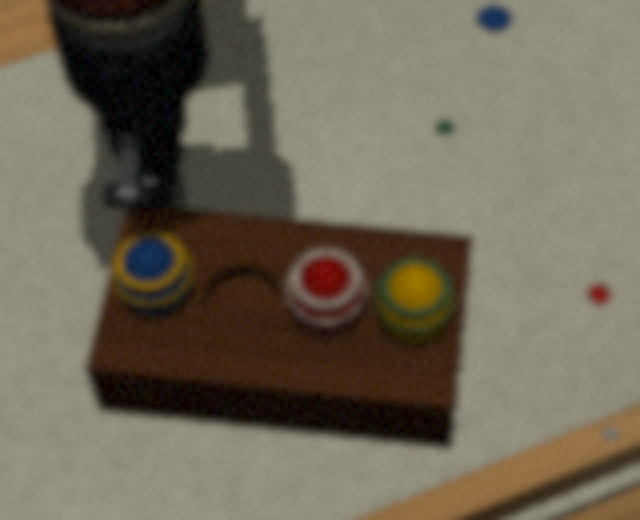

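The corners are now at (149,222), (222,88) and (468,224), and the eggs are upright.

```bash
python3 - <<'E'
from h import *
d=ctrl.get_image("top")
c=pose(d,(149,222),(222,88),(468,224))
at()
p=ctrl.get_obs()["tool_pos"][:2]-c
a=np.radians(60.5);print("local s,lat",p@[np.cos(a),np.sin(a)],p@[-np.sin(a),np.cos(a)])
arc(c[0],c[1],60.5,-.078,.069,range(0,33,4))
E
```

```text
c [ 0.5629 -0.0243] ang 59.7 60.5 len 0.1968 0.1071 
 [[ 0.5659  0.087 ]
 [ 0.6592  0.0343]
 [ 0.5599 -0.1356]]
t 6.75 tcp [ 0.4665 -0.0593  0.0401] ang 60.91 F [-0.3 -0.2  0.4] q [-0.28 -0.12  2.12 -0.    1.14  0.22] op -0.0001
local s,lat -0.07792600114301529 0.06663212454000936
0 [ 0.4644 -0.0582] [-0.01, -0.24, 0.01, 0.02, -0.0, 0.08]
4 [ 0.4701 -0.0666] [-0.46, 0.67, 0.01, 0.02, -0.0, -0.72]
8 [ 0.4764 -0.0746] [-0.85, 1.61, 0.01, 0.02, -0.0, -1.52]
12 [ 0.4832 -0.0821] [-1.18, 2.57, 0.02, 0.02, 0.0, -2.32]
16 [ 0.4905 -0.0891] [-1.44, 3.55, 0.02, 0.02, 0.0, -3.12]
20 [ 0.4983 -0.0956] [-1.63, 4.55, 0.02, 0.02, 0.0, -3.92]
24 [ 0.5066 -0.1015] [-1.75, 5.55, 0.02, 0.02, 0.0, -4.72]
28 [ 0.5152 -0.1069] [-1.8, 6.57, 0.03, 0.02, 0.0, -5.52]
32 [ 0.5242 -0.1116] [-1.77, 7.58, 0.03, 0.02, 0.0, -6.32]
```

Emit:
apply_moves(
  rows=[
    [-0.1, 0.2, 0, 0, 0, -0.2],
    [-0.3, 0.5, 0, 0, 0, -0.5],
    [-0.5, 0.8, 0, 0, 0, -0.7],
    [-0.6, 1.1, 0, 0, 0, -1.0],
    [-0.8, 1.5, 0, 0, 0, -1.3],
    [-0.9, 1.9, 0, 0, 0, -1.6],
    [-1.1, 2.3, 0, 0, 0, -2.0],
    [-1.2, 2.7, 0, 0, 0, -2.3],
    [-1.3, 3.1, 0, 0, 0, -2.6],
    [-1.4, 3.5, 0, 0, 0, -3.0],
    [-1.5, 3.9, 0, 0, 0, -3.3],
    [-1.6, 4.3, 0, 0, 0, -3.6],
    [-1.7, 4.7, 0, 0, 0, -3.9],
    [-1.7, 5.1, 0, 0, 0, -4.2],
    [-1.8, 5.5, 0, 0, 0, -4.5],
    [-1.8, 5.9, 0, 0, 0, -4.8],
    [-1.8, 6.3, 0, 0, 0, -5.1],
    [-1.8, 6.7, 0, 0, 0, -5.5],
    [-1.8, 6.9, 0, 0, 0, -5.7],
    [-1.8, 6.9, 0, 0, 0, -5.7],
  ],
)

```text
t: 8.75
tool_pos: [0.5186, -0.1088, 0.0403]
tool_rot: [2.231, 2.208, 0.002]
contact_force: [-1.4, -0.9, -1.1]
opening: 0.0002
```

```bash
python3 -c "
from h import *
snap('d')"
```

```text
t 8.75 tcp [ 0.5186 -0.1088  0.0403] ang 89.43 F [-1.4 -0.9 -1.1] q [-0.35  0.03  1.98 -0.    1.13 -0.34] op 0.0002
```

View pics/d_top.png

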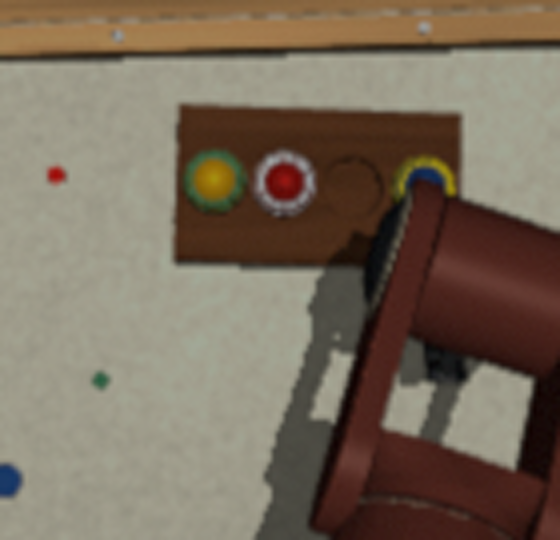

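View pics/d_scene.png

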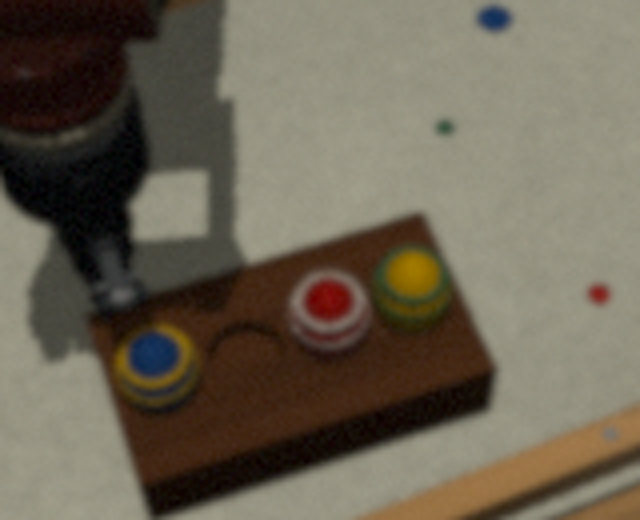

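The block is nearly parallel to the rail, with corners at (176,263), (180,105) and (461,115). All the eggs are standing.

```bash
python3 - <<'E'
from h import *
d=ctrl.get_image("top")
c=pose(d,(176,263),(180,105),(461,115))
p=ctrl.get_obs()["tool_pos"][:2]-c
a=np.radians(88);print("local s,lat",p@[np.cos(a),np.sin(a)],p@[-np.sin(a),np.cos(a)])
print(cast(d,np.array([[0,57],[560,47]])/4+[190,155],.012))
E
```

```text
c [ 0.5868 -0.0323] ang 86.8 87.6 len 0.1976 0.1109 
 [[ 0.537   0.0687]
 [ 0.6477  0.0641]
 [ 0.6366 -0.1333]]
local s,lat -0.07865588140450623 0.06550365902743187
[[ 0.69264295  0.19851885  0.012     ]
 [ 0.69166412 -0.21550082  0.012     ]]
```

Emit:
apply_moves(
  rows=[
    [0, -1, 0, 0, 0, 0],
    [0, -3, 0, 0, 0, 0],
    [1, -4.5, 0, 0, 0, 0],
    [2, -4.5, 0, 0, 0, 1.5],
    [3, -4.5, 0, 0, 0, 3],
    [4, -4.5, 0, 0, 0, 4.5],
    [5, -4.5, 0, 0, 0, 6],
    [6, -4.5, 0, 0, 0, 7.5],
    [7, -4.5, 0, 0, 0, 9],
    [7.6, -4.5, 0, 0, 0, 10.5],
    [7.6, -4.5, 0, 0, 0, 12],
    [7.6, -4.5, 0, 0, 0, 13.5],
    [7.6, -4.5, 0, 0, 0, 15],
    [7.6, -4.5, 0, 0, 0, 16.5],
    [7.6, -4.5, 0, 0, 0, 17.9],
    [7.6, -4.5, 0, 0, 0, 17.9],
    [7.6, -4.5, 0, 0, 0, 17.9],
  ],
)

```text
t: 10.6
tool_pos: [0.4743, -0.0321, 0.0406]
tool_rot: [3.14, 0.001, 0.007]
contact_force: [0.1, 0.4, -0.1]
opening: -0.0
```

Emit:
apply_moves(
  rows=[
    [0, 0, 0, 0, 0, 0],
    [0, 0, 0, 0, 0, 0],
    [0, 0, 0, 0, 0, 0],
    [0, 0, 0, 0, 0, 0],
    [0, 0, 0, 0, 0, 0],
    [0, 0, 0, 0, 0, 0],
  ],
  grip=0.3,
)

```text
t: 11.2
tool_pos: [0.4743, -0.0322, 0.0406]
tool_rot: [3.14, 0.001, 0.006]
contact_force: [0.3, -0.0, -0.1]
opening: 0.0597
```

```bash
python3 -c "
from h import *
snap('e')"
```

```text
t 11.2 tcp [ 0.4743 -0.0322  0.0406] ang 0.05 F [ 0.3 -0.  -0.1] q [-0.22 -0.11  2.11 -0.    1.14  1.35] op 0.0597
```

View pics/e_top.png

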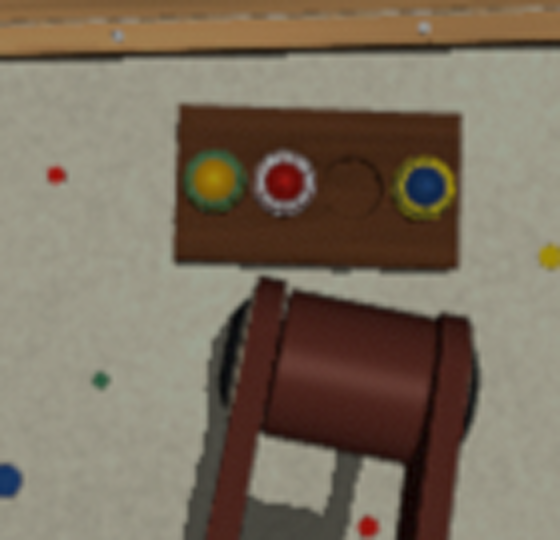

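View pics/e_scene.png

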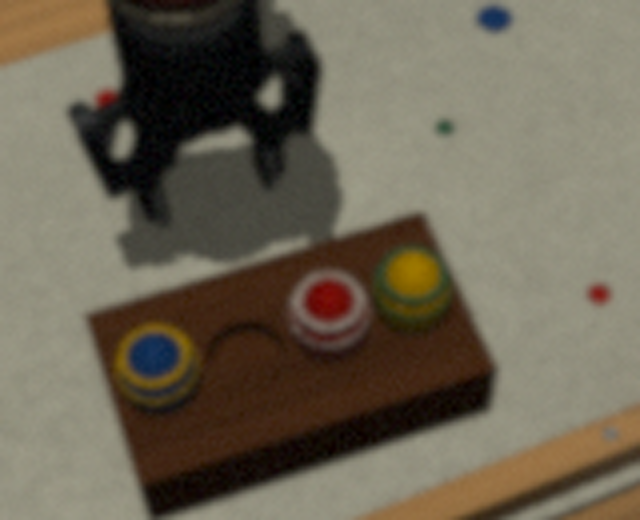

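The gripper is clear behind the block with the fingers 60 mm apart. I'll lower it a little and push towards the rail, stopping just short.

Emit:
apply_moves(
  rows=[
    [1, 0, 0.3, 0, 0, 0],
    [2, 0, 0.6, 0, 0, 0],
    [3, 0, 0.6, 0, 0, 0],
    [3.6, 0, 0.6, 0, 0, 0],
    [4.0, 0, 0.6, 0, 0, 0],
    [4.4, 0, 0.6, 0, 0, 0],
    [4.7, 0, 0.6, 0, 0, 0],
    [5.0, 0, 0.6, 0, 0, 0],
    [5.3, 0, 0.6, 0, 0, 0],
    [5.6, 0, 0.6, 0, 0, 0],
    [6.0, 0, 0.6, 0, 0, 0],
    [6.4, 0, 0.6, 0, 0, 0],
    [6.8, 0, 0.6, 0, 0, 0],
    [7.2, 0, 0.6, 0, 0, 0],
    [7.6, 0, 0.6, 0, 0, 0],
    [8.0, 0, 0.6, 0, 0, 0],
    [8.4, 0, 0.6, 0, 0, 0],
    [8.7, 0, 0.6, 0, 0, 0],
    [9.0, 0, 0.6, 0, 0, 0],
    [9.0, 0, 0.6, 0, 0, 0],
  ],
)

```text
t: 13.3
tool_pos: [0.5629, -0.0319, 0.0344]
tool_rot: [3.141, 0.002, -0.0]
contact_force: [-4.9, -1.1, 2.7]
opening: 0.0595
```

```bash
python3 -c "
from h import *
snap('f')"
```

```text
t 13.3 tcp [ 0.5629 -0.0319  0.0344] ang 0.07 F [-4.9 -1.1  2.7] q [-0.19  0.11  1.9  -0.    1.13  1.38] op 0.0595
```

View pics/f_top.png

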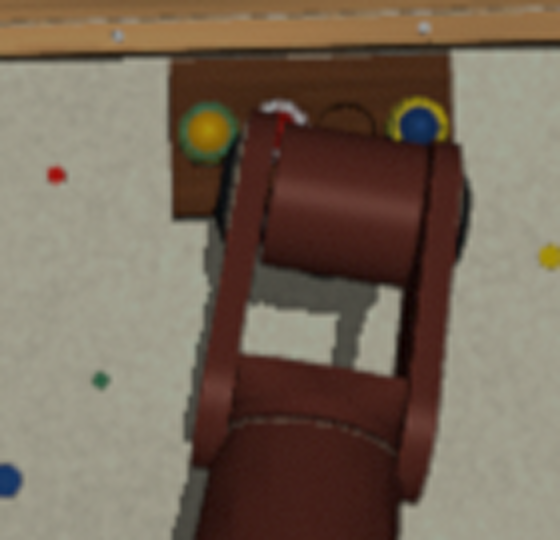

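View pics/f_scene.png

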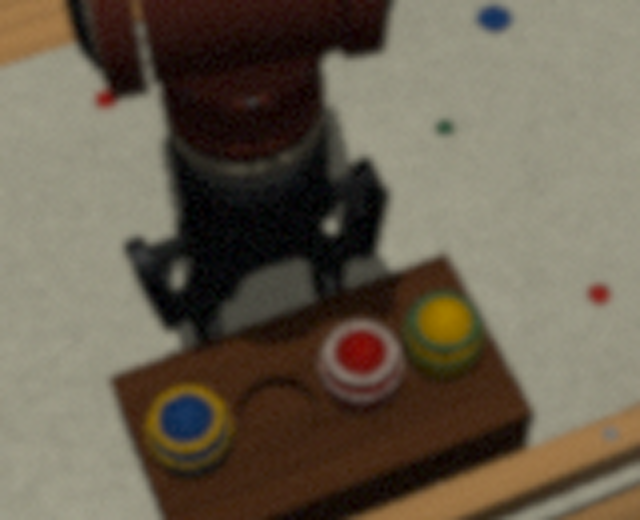

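Emit:
apply_moves(
  rows=[
    [0.2, 0, 0, 0, 0, 0],
    [0.4, 0, 0, 0, 0, 0],
    [0.6, 0, 0, 0, 0, 0],
    [0.7, 0, 0, 0, 0, 0],
    [0.7, 0, 0, 0, 0, 0],
  ],
)

```text
t: 13.9
tool_pos: [0.5683, -0.0318, 0.0339]
tool_rot: [3.141, 0.002, -0.006]
contact_force: [-6.3, -1.0, 2.6]
opening: 0.06
```

```bash
python3 -c "
from h import *
snap('g')
d=ctrl.get_image('scene'); cv2.imwrite('pics/g2.png',cv2.resize(d['color'][150:300,150:350],None,fx=4,fy=4,interpolation=2))"
```

```text
t 13.9 tcp [ 0.5683 -0.0318  0.0339] ang 0.08 F [-6.3 -1.   2.6] q [-0.19  0.13  1.88 -0.    1.13  1.38] op 0.06
```

View pics/g2.png

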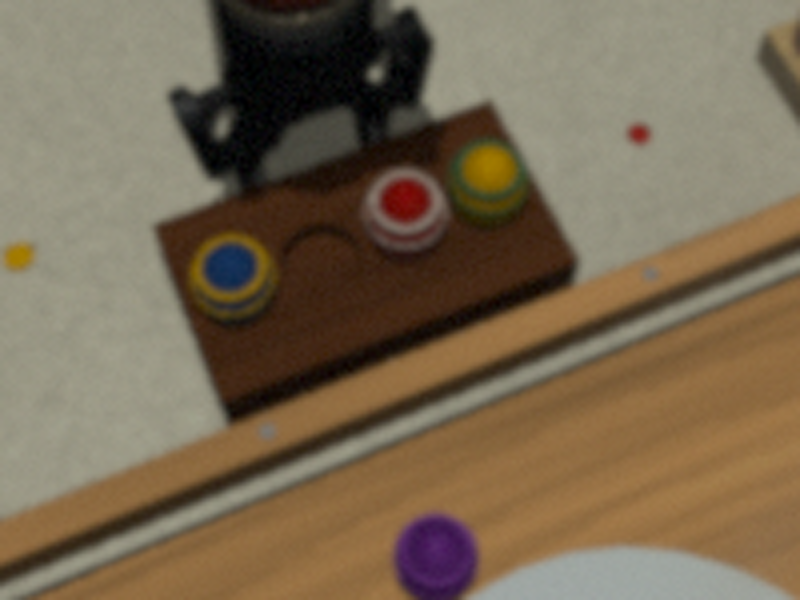

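View pics/g_top.png

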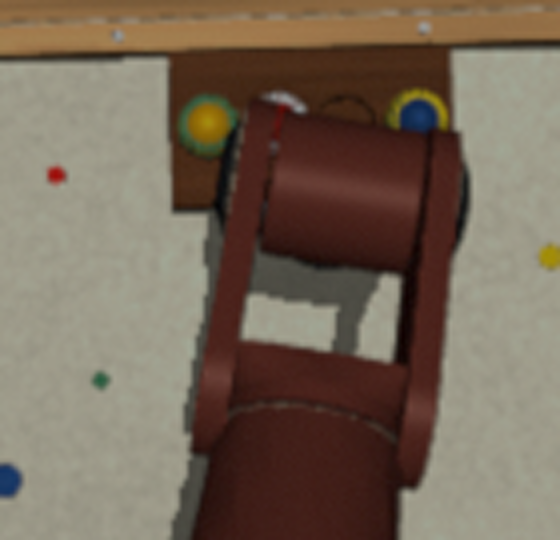

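Emit:
apply_moves(
  rows=[
    [0.2, 0, 0, 0, 0, 0],
    [0.4, 0, 0, 0, 0, 0],
    [0.4, 0, 0, 0, 0, 0],
  ],
)

```text
t: 14.35
tool_pos: [0.5709, -0.0317, 0.0335]
tool_rot: [3.141, 0.002, -0.011]
contact_force: [-5.5, -0.6, 3.6]
opening: 0.0597
```

Emit:
apply_moves(
  rows=[
    [0.2, 0, 0, 0, 0, 0],
    [0.3, 0, 0, 0, 0, 0],
    [0.3, 0, 0, 0, 0, 0],
  ],
)

```text
t: 14.65
tool_pos: [0.5724, -0.0317, 0.0332]
tool_rot: [3.141, 0.003, -0.018]
contact_force: [-6.7, -0.3, 3.1]
opening: 0.06
```

Emit:
apply_moves(
  rows=[
    [0.2, 0, -0.1, 0, 0, 0],
    [0.4, 0, -0.1, 0, 0, 0],
    [0.4, 0, -0.1, 0, 0, 0],
  ],
)

```text
t: 14.95
tool_pos: [0.5727, -0.0318, 0.0332]
tool_rot: [3.141, 0.004, -0.034]
contact_force: [-12.9, -1.5, 8.2]
opening: 0.0601
```

```bash
python3 -c "
from h import *
snap('h')
d=ctrl.get_image('scene'); cv2.imwrite('pics/h2.png',cv2.resize(d['color'][150:300,150:350],None,fx=4,fy=4,interpolation=2))"
```

```text
t 14.95 tcp [ 0.5727 -0.0318  0.0332] ang 0.16 F [-12.9  -1.5   8.2] q [-0.18  0.15  1.86 -0.    1.15  1.39] op 0.0601
```

View pics/h2.png

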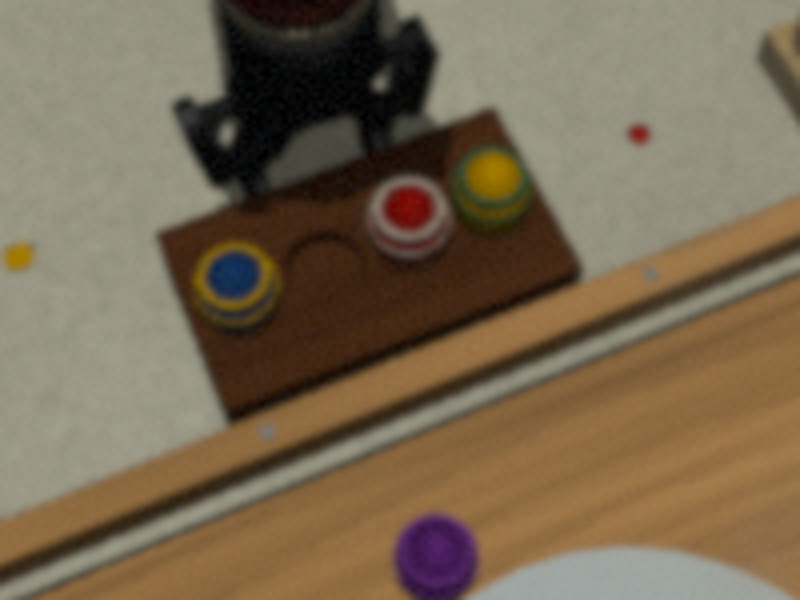

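View pics/h_top.png

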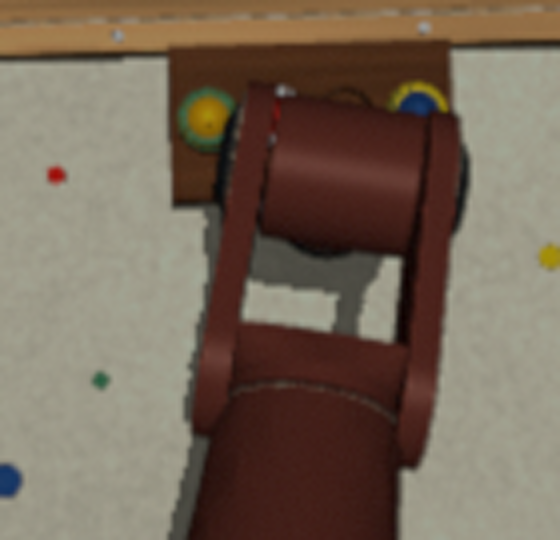

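The force jumped to about 13 N while the TCP stopped, so the block is bearing on the rail. I'll back straight off and check.

Emit:
apply_moves(
  rows=[
    [-0.3, 0, 0, 0, 0, 0],
    [-1, 0, 0, 0, 0, 0],
    [-3, 0, -0.5, 0, 0, 0],
    [-6, 0, -1, 0, 0, 0],
    [-10, 0, -2, 0, 0, 0],
    [-13, 0, -4, 0, 0, 0],
    [-15, 0, -6, 0, 0, 0],
    [-15, 0, -8, 0, 0, 0],
    [-15, 0, -8, 0, 0, 0],
  ],
)

```text
t: 16.0
tool_pos: [0.4264, -0.0327, 0.1196]
tool_rot: [3.139, 0.004, -0.02]
contact_force: [0.1, -0.1, 1.0]
opening: 0.0597
```

```bash
python3 -c "
from h import *
snap('i')
d=ctrl.get_image('scene'); cv2.imwrite('pics/i2.png',cv2.resize(d['color'][150:300,150:350],None,fx=4,fy=4,interpolation=2))"
```

```text
t 16.0 tcp [ 0.4264 -0.0327  0.1196] ang 0.15 F [ 0.1 -0.1  1. ] q [-0.25 -0.34  2.16 -0.01  1.34  1.32] op 0.0597
```

View pics/i2.png

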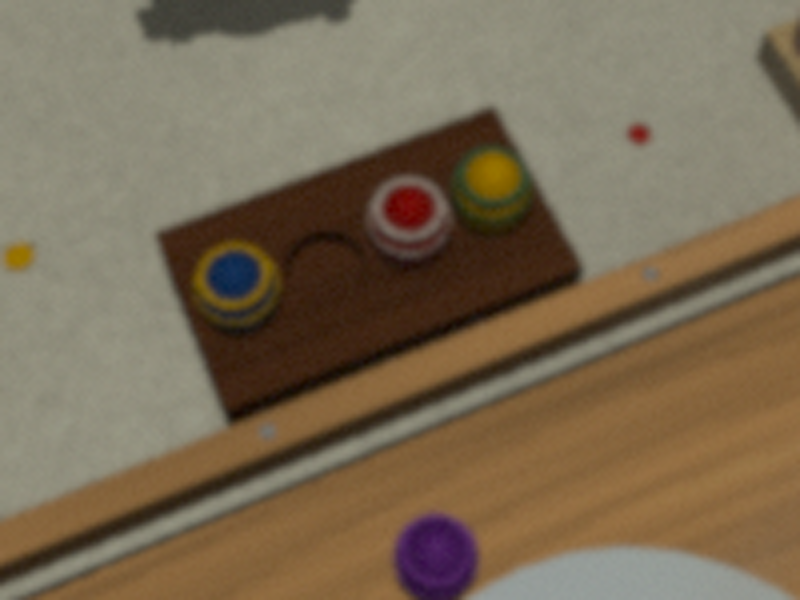

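View pics/i_top.png

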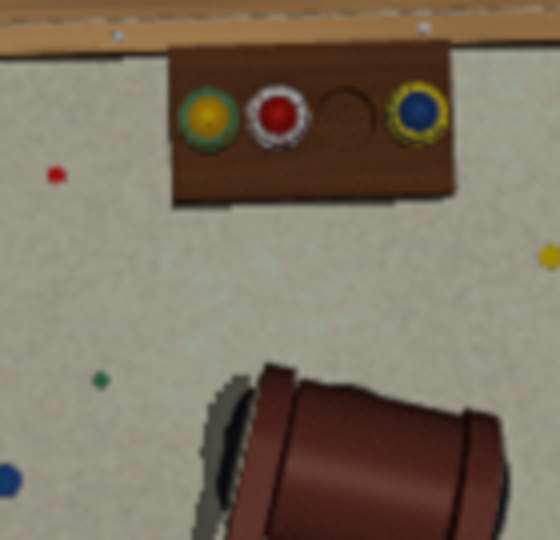

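The block looks flush, with the eggs in place. Next I'll fit edges at sub-pixel level to check its angle and gap to the rail.

```bash
cat > edge.py <<'E'
from h import *
np.set_printoptions(precision=4,suppress=True)
def cross(g,r0,r1,col,sgn):
    p=cv2.GaussianBlur(g,(1,3),0)[r0:r1,col].astype(float); k=np.gradient(p)*sgn; i=int(np.argmax(k))
    i=min(max(i,1),len(k)-2); a,b,c=k[i-1:i+2]; den=a-2*b+c
    return r0+i+(0.5*(a-c)/den if den else 0)
def fit(name,d,g,cols,r0,r1,sgn,z):
    P=cast(d,[[c,cross(g,r0,r1,c,sgn)] for c in cols],z)
    k=np.ones(len(P),bool)
    for _ in range(4):
        q=np.polyfit(P[k,1],P[k,0],1); e=P[:,0]-np.polyval(q,P[:,1]); k=abs(e)<max(.0015,2*e[k].std())
    print(name,"x at y=-.03:",np.polyval(q,-.03).round(4),"x at y=+.065,-.13",np.polyval(q,[.065,-.13]).round(4),"deg",np.degrees(np.arctan(q[0])).round(2),"rms",e[k].std().round(4),k.sum())
ims=[ctrl.get_image("top") for _ in range(4)]; d=ims[0]
g=np.mean([cv2.cvtColor(i["color"],cv2.COLOR_BGR2GRAY).astype(float) for i in ims],0).astype(np.float32)
fit("block rear top",d,g,list(range(237,300)),199,211,+1,.062)
fit("block rear foot?",d,g,list(range(237,300)),199,211,+1,.012)
fit("block front top",d,g,list(range(236,300)),160,172,-1,.062)
fit("rail front top L",d,g,list(range(180,228)),162,176,-1,.044)
fit("rail front top R",d,g,list(range(308,340)),160,174,-1,.044)
fit("rail front top LR",d,g,list(range(180,228))+list(range(308,340)),160,176,-1,.044)
fit("board at foot LR",d,g,list(range(180,228))+list(range(308,340)),160,176,+1,.012)
E
python3 edge.py
```

```text
block rear top x at y=-.03: 0.5768 x at y=+.065,-.13 [0.5763 0.5774] deg -0.31 rms 0.0006 63
block rear foot? x at y=-.03: 0.5799 x at y=+.065,-.13 [0.5794 0.5805] deg -0.31 rms 0.0007 63
block front top x at y=-.03: 0.6917 x at y=+.065,-.13 [0.691  0.6926] deg -0.47 rms 0.0003 64
rail front top L x at y=-.03: 0.694 x at y=+.065,-.13 [0.6933 0.6949] deg -0.47 rms 0.0003 48
rail front top R x at y=-.03: 0.6956 x at y=+.065,-.13 [0.696  0.6952] deg 0.25 rms 0.0002 32
rail front top LR x at y=-.03: 0.6938 x at y=+.065,-.13 [0.6932 0.6945] deg -0.39 rms 0.0003 80
board at foot LR x at y=-.03: 0.6904 x at y=+.065,-.13 [0.6899 0.691 ] deg -0.31 rms 0.0005 80
```

```bash
python3 - <<'E'
from h import *
at()
for p in [(.50,.036),(.55,.036),(.571,.036),(.575,.036),(.578,.036)]: print(p,row(p[0],-.033,p[1],0))
E
```

```text
t 16.35 tcp [ 0.4239 -0.032   0.1151] ang 0.16 F [ 0.2 -0.4 -0.1] q [-0.25 -0.34  2.16 -0.01  1.34  1.32] op 0.0599
(0.5, 0.036) [7.8, 0.12, 7.73, -0.0, 0.27, 0.03]
(0.55, 0.036) [12.79, 0.14, 7.61, -0.0, 0.27, 0.03]
(0.571, 0.036) [14.89, 0.14, 7.56, -0.0, 0.27, 0.03]
(0.575, 0.036) [15.29, 0.15, 7.55, -0.0, 0.27, 0.03]
(0.578, 0.036) [15.59, 0.15, 7.54, -0.0, 0.27, 0.03]
```

Emit:
apply_moves(
  rows=[
    [2, 0.1, 3, 0, 0.1, 0],
    [4, 0.1, 5, 0, 0.3, 0],
    [6, 0.1, 7, 0, 0.3, 0],
    [7.8, 0.1, 7.7, 0, 0.3, 0],
    [10, 0.1, 7.7, 0, 0.3, 0],
    [12, 0.1, 7.7, 0, 0.3, 0],
    [13, 0.1, 7.6, 0, 0.3, 0],
    [13.6, 0.1, 7.6, 0, 0.3, 0],
    [14.2, 0.1, 7.6, 0, 0.3, 0],
    [14.6, 0.1, 7.6, 0, 0.3, 0],
    [14.9, 0.1, 7.6, 0, 0.3, 0],
    [14.9, 0.1, 7.6, 0, 0.3, 0],
    [14.9, 0.1, 7.6, 0, 0.3, 0],
  ],
)

```text
t: 17.65
tool_pos: [0.5708, -0.0325, 0.0356]
tool_rot: [-3.141, -0.004, -0.004]
contact_force: [0.1, 0.6, -0.8]
opening: 0.0601
```

Emit:
apply_moves(
  rows=[
    [0.2, 0, 0, 0, 0, 0],
    [0.4, 0, 0, 0, 0, 0],
    [0.4, 0, 0, 0, 0, 0],
  ],
)

```text
t: 17.95
tool_pos: [0.5731, -0.0324, 0.0354]
tool_rot: [-3.141, -0.006, 0.004]
contact_force: [-6.6, -0.6, 4.1]
opening: 0.0597
```

Emit:
apply_moves(
  rows=[
    [0.2, 0, 0, 0, 0, 0],
    [0.4, 0, 0, 0, 0, 0],
    [0.4, 0, 0, 0, 0, 0],
  ],
)

```text
t: 18.25
tool_pos: [0.5731, -0.0323, 0.0347]
tool_rot: [-3.141, -0.008, 0.021]
contact_force: [-14.9, -1.3, 9.4]
opening: 0.0597
```

The TCP stops hard at x = 0.573 again and the force climbs to 15 N, against about 6 N of sliding friction, so the block is firmly seated. I'll back away.

Emit:
apply_moves(
  rows=[
    [-0.3, 0, 0, 0, 0, 0],
    [-1, 0, 0, 0, 0, 0],
    [-2.5, 0, -0.2, 0, 0, 0],
    [-5, 0, -1, 0, 0, 0],
    [-8, 0, -3, 0, 0, 0],
    [-11, 0, -6, 0, 0, 0],
    [-14, 0, -9, 0, 0, 0],
    [-16, 0, -12, 0, 0, 0],
    [-17, 0, -14, 0, 0, 0],
    [-17, 0, -15, 0, 0, 0],
    [-17, 0, -15, 0, 0, 0],
    [-17, 0, -15, 0, 0, 0],
  ],
)

```text
t: 19.45
tool_pos: [0.4052, -0.0331, 0.186]
tool_rot: [-3.14, -0.008, 0.023]
contact_force: [0.1, -0.2, -0.5]
opening: 0.0599
```

```bash
python3 edge.py; python3 - <<'E'
from h import *
at()
d=ctrl.get_image("top"); cv2.imwrite("pics/j.png",cv2.resize(d["color"][145:315,115:405],None,fx=2.7,fy=2.7,interpolation=2))
d=ctrl.get_image("scene"); cv2.imwrite("pics/js.png",d["color"])
E
```

```text
block rear top x at y=-.03: 0.5769 x at y=+.065,-.13 [0.5763 0.5775] deg -0.35 rms 0.0007 63
block rear foot? x at y=-.03: 0.58 x at y=+.065,-.13 [0.5794 0.5806] deg -0.35 rms 0.0007 63
block front top x at y=-.03: 0.6919 x at y=+.065,-.13 [0.691  0.6929] deg -0.57 rms 0.0003 64
rail front top L x at y=-.03: 0.694 x at y=+.065,-.13 [0.6933 0.6949] deg -0.47 rms 0.0003 48
rail front top R x at y=-.03: 0.6956 x at y=+.065,-.13 [0.6961 0.6952] deg 0.26 rms 0.0002 32
rail front top LR x at y=-.03: 0.6938 x at y=+.065,-.13 [0.6932 0.6945] deg -0.39 rms 0.0003 80
board at foot LR x at y=-.03: 0.6904 x at y=+.065,-.13 [0.6899 0.691 ] deg -0.31 rms 0.0005 80
t 19.65 tcp [ 0.4047 -0.033   0.1854] ang 0.29 F [ 0.3  0.  -0.8] q [-0.26 -0.47  2.14 -0.    1.49  1.3 ] op 0.0597
```

View pics/j.png

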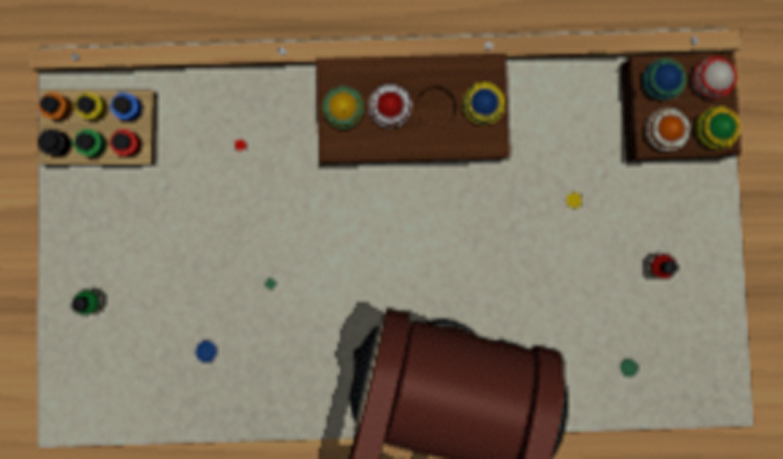

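View pics/js.png

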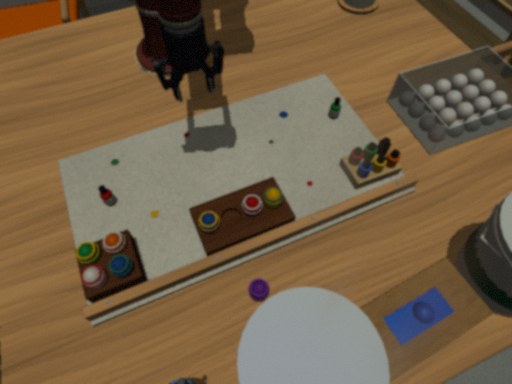

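The block sits along the rail at (412,108) in the top zoom. Its eggs are upright, the rack, parked block and bottles haven't moved, and the gripper is clear. I'll hand it in.

```bash
python3 -c "
from station import ctrl
print(ctrl.finish_job())"
```

```text
the job is handed in; nothing more can be done
None
```

The egg block now sits with a long side flat against the stop rail, in the free space between the dye rack and the parked block. I handed the job in at about 20 s of the 64 s allowed.

**What I did:** I turned the block about 65° with three short pushes of the shut fingertips, all on its blue-egg end. The "alternate corners" method wasn't needed, because those pushes also carried the block towards the rail. I then pushed it square against the rail with the two fingertips 60 mm apart, pressed once more to confirm, and backed off clear.

**Last checks:**
- **Seating:** in both final presses the tool stopped at the same place (x ≈ 0.573) as the force rose to 13–15 N. Sliding friction had been about 6 N.
- **Angle:** the fitted block edges and the rail agree to about 0.2°.
- **Rest of the scene:** all three eggs stand in their sockets, and I saw no movement in the parked block, dye rack or bottles. The gripper was touching nothing.

**One disagreement:** the edge fit in the top camera image put the block's front edge about 2 mm short of the rail's top edge. It also made the block about 5 mm too wide, so I trusted the repeated hard stop instead.

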